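# Raise the bedside fan until its neck locks

### The arm

A 6-joint arm with a two-finger parallel gripper is mounted at the origin on the work surface. World frame = base frame: x ahead of the robot, y to its left, z up, the work surface at z = 0. Lengths are in m, angles in rad, forces in N, time in s.
With the tool pointing down it reaches from about 0.25 to 0.725 m from the base axis. Payload 4 kg.
Tool frame: the origin (TCP) lies where the fingers leave the gripper's body, on its centre line; the fingertips stand 73 mm ahead of it and the grasp point (between the pads) lies 54 mm ahead of it (bot.tips_ahead is the z of the fingertips in the tool frame, in m); z points along the fingers, y is the direction in which the jaws open and shut (so a half turn about z gives the same grasp; the last joint's range is limited). The gripper opens to 85 mm and grips with 20 to 120 N. Pads are 22 mm wide; open, the fingers measure 114 mm over their backs; the gripper's body (76 mm by 85 mm) begins 54 mm behind the grasp point. The pads swing forward as they close: fully open they stand 13 mm farther back than shut.
Start: joints at [1.224, 0.241, 0.005, 1.335, 0, 1.571], TCP at [0.17, 0.47, 0.304] pointing down, gripper open.
Joint ranges: [-2.72, 2.72], [-1.05, 1.87], [-1.09, 1.28], [-1.99, 2.15], [-1.42, 1.44], [-3.14, 3.14]. Speed limits (rad/s): [2.79, 2.79, 3.14, 3.14, 3.14, 3.14].

### API

Orientations are given as a unit quaternion [x, y, z, w].
In Python, from workcell import readout, camera, get_calibration, order, bot gives the robot as it stands.
- The arm moves only by the tool send_rows, never from a script. Its argument "moves" is a list of rows, each a list of 3 entries, a list of its own where there are three numbers: the shift along the tool's x, y, z in mm, then the turn, a rotation vector about the tool's x, y, z in rad, then the finger opening in mm, from 0 to 85.4. In form: [[[dx, dy, dz], [ax, ay, az], grip], ...]. A call has 1 to 12 rows; each row is the pose to reach, as a shift and turn from the pose measured when the call began, along the tool's axes at that moment; what a row does not reach only later rows make up. A row lasts 1/12 s, in which the tool goes at most 41.7 mm and 7.16 degrees, less where a joint would pass 70% of its speed; a pose out of reach is approached as far as the arm can. A call with a gripper value outside its range is refused whole. The fingers move at their own pace and stop on an object; the grip force is fixed at half the most. Time passes only in rows, so rows that repeat a pose let the fingers close. It gives the time, the measured TCP pose, the force and the opening at its end, in the units of the state.
- readout.get_obs(): the state, without advancing time (a new reading comes with each control period).
- camera(name): name is "side" or "top"; returns the picture (480x640x3 uint8, red, green, blue); there is no depth.
- get_calibration(name): a dict with "fx", "fy", "cx", "cy" (pixels), "k1" (the pictures are not rectified: a ray, as slopes to the right and down, at radius r is drawn at 1 + k1 r^2 times it, then the intrinsics apply), "R" (3x3) and "t" (3): a world point X has camera coordinates R X + t. Camera axes: x right, y down, z forward; pixel columns grow to the right and rows downward; lengths in m; the calibration is good to about 2 mm. A picture is of the moment at which its call begins. get_calibration takes no time and is no camera call.
- order.job_done(): hands the job in, once; it reports no verdict.
The state is a dict: "clock": time; "joint_pos": joint angles; "joint_vel": joint speeds; "tau": joint torques, N m; "eef_pos": TCP position; "tool_rot": TCP orientation; "ft_force": force on the tool from outside, world axes, zero at the start; "ft_torque": the same for the moment, N m; "grip_width": finger opening in m.
Only numpy, scipy, OpenCV 4.12 (cv2) and the standard library are available. Lean on these libraries where they do the work, as an engineer would, in place of code of your own. Each camera call takes 0.05 s, during which the arm holds its last target. There are 200 camera calls.

### The job

The little white and teal desk fan stands too low. Take it by the knob on top of its head and draw the telescoping neck straight up until the orange lock button clicks out of the window in the sleeve, then let go so that the fan stays up on its lock. Leave the brass mirror and the glass vase as they are.

Things in the scene. Friction and masses are not known exactly. Their poses are not given: they have to be found in the camera images.
- fan_grip (a point): Centre of the upright round teal knob on top of the fan's head, to grip the fan by: a cylinder 24 mm across, from the guard 26 mm below this point to its flat top 20 mm above, straight over the neck. Round white and teal head 100 mm across, 76 mm deep. 238 mm above the table with the neck fully down. x: the way the fan faces (roughly away from the robot); z up.
- fan_neck (a joint): Extension of the fan's steel neck, m: 0 down, 0.070 fully up at a firm stop; starts at 0 to 0.030. Slides straight up, stiffly (5 N of friction and up to 3 N of weight), and stays where it is left. The button springs out once it passes 0.064; then it cannot sink below 0.063. The white base (110 mm across) and sleeve (34 mm across, 106 mm tall) are fixed to the table.
- fan_button (a joint): Orange lock button, 12 mm across, carried by the neck inside the sleeve, m: 0 pressed in and hidden, 0.009 sprung out, when it sticks about 4 mm out of the black window in the front of the sleeve, near its top. It springs out by itself when the neck is raised far enough.
- mirror_grip (a point): Bystander, leave alone: centre of the small brass knob (16 mm across) on top of the round brass table mirror, 217 mm above the table. The mirror is 104 mm across, on a thin stem that could also slide up, over a fixed base 100 mm across. Fan and mirror stand on either side of the vase and may have changed places.
- vase: Bystander, leave alone: small loose green glass vase with a flower bud, 64 mm across and about 180 mm tall with the bud. Origin at the centre of its underside, on the table.

How it is judged:
By the outcome, as a careful person would: the job done as asked, in the order asked, and still so for the second after the job is handed in, with the robot touching nothing.
It also fails if it takes over 29 s, if anything falls off the work surface, if the arm or the gripper's body presses on something with over 40 N, if the wrist force passes 120 N, or if a joint passes its speed limit or range.

## Working session

There is one attempt and no reset: what is moved stays moved. The work goes in short steps, Python scripts to look and compute and a tool call to move; the robot and the scene stay as the last step left them, time stands still between calls to the robot, and variables do not carry over. Pictures are saved under pics/ and viewed, about 8 in all and at most 12, crops included, and the job is handed in when it is done.

Besides the shell and the picture viewer there is one more tool, called after "Call:" as name(argument=value, ...) on one line, values as JSON. send_rows: Moves the arm, as the interface text tells. Its arguments: {"type":"object","properties":{"moves":{"type":"array","items":{"type":"array"}}},"required":["moves"]}

```bash
mkdir -p pics; ls; python3 - <<'E'
from workcell import readout,camera,get_calibration,order,bot
import cv2,numpy as np
np.set_printoptions(precision=4,suppress=True)
o=readout.get_obs()
for k in("clock","eef_pos","tool_rot","ft_force","grip_width"):print(k,o[k])
for n in("side","top"):
    cv2.imwrite(f"pics/{n}0.png",camera(n)[...,::-1]);c=get_calibration(n)
    print(n,{k:c[k] for k in c if k not in"Rt"});print(np.array(c["R"]),c["t"],"pos",-np.array(c["R"]).T@c["t"])
E
```

```text
pics
clock 0.0
eef_pos [0.1698 0.4698 0.303 ]
tool_rot [ 0.1725  0.985  -0.001  -0.0002]
ft_force [ 0.7096 -0.3957  0.2103]
grip_width 0.08528679811055134
side {'fx': 519.6630758751219, 'fy': 519.6630758751219, 'cx': 307.52344358506446, 'cy': 235.87061682557942, 'k1': -0.03874855942871302}
[[ 0.9926 -0.121   0.0081]
 [-0.0574 -0.5273 -0.8478]
 [ 0.1068  0.841  -0.5303]] [-0.5542  0.1671  0.8493] pos [ 0.4689 -0.6932  0.5965]
top {'fx': 576.0755569017382, 'fy': 576.0755569017382, 'cx': 318.4586879694513, 'cy': 250.8306905837473, 'k1': -0.15204407075244583}
[[ 0.0264 -0.9996 -0.0132]
 [-0.9974 -0.0255 -0.0673]
 [ 0.0669  0.0149 -0.9976]] [0.0049 0.5408 1.0997] pos [0.4657 0.0023 1.1336]
```

View pics/side0.png

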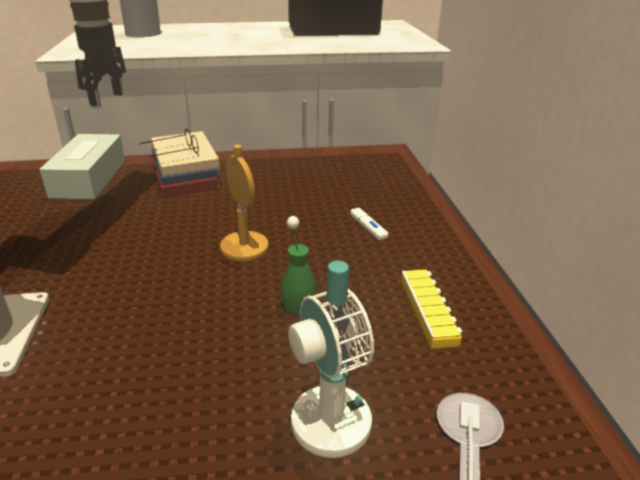

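View pics/top0.png

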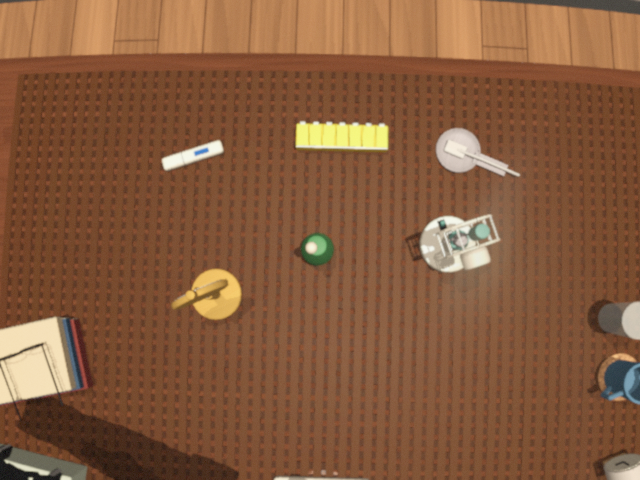

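The side view shows the fan knob at about (338,283), with its top at about (339,267). The vase is at (298,285) and the mirror at (240,190). In the top view the knob is at (481,231), the vase at (317,249) and the mirror at (215,293). Next I triangulate the knob from both views.

```bash
cat > h.py <<'E'
from workcell import readout,camera,get_calibration,order,bot
import cv2,numpy as np
from scipy.spatial.transform import Rotation as Ro
np.set_printoptions(precision=4,suppress=True)
def ray(n,uv):
    c=get_calibration(n);K=np.array([[c["fx"],0,c["cx"]],[0,c["fy"],c["cy"]],[0,0,1]])
    p=cv2.undistortPoints(np.array([[uv]],float),K,np.array([c["k1"],0,0,0,0.]))[0,0]
    R=np.array(c["R"]);d=R.T@np.r_[p,1];return -R.T@np.array(c["t"]),d/np.linalg.norm(d)
def tri(a,b):
    (p,d),(q,e)=ray("side",a),ray("top",b)
    s=np.linalg.lstsq(np.c_[d,-e],q-p,rcond=None)[0];A=p+s[0]*d;B=q+s[1]*e
    return (A+B)/2,np.linalg.norm(A-B)
def plane(n,uv,z):
    p,d=ray(n,uv);return p+d*(z-p[2])/d[2]
def proj(n,X):
    c=get_calibration(n);x=np.array(c["R"])@X+c["t"];a=x[:2]/x[2];a=a*(1+c["k1"]*(a@a));return a*[c["fx"],c["fy"]]+[c["cx"],c["cy"]]
E
python3 - <<'E'
from h import *
for n,(x0,y0,x1,y1) in {"side":(315,250,365,310),"top":(455,205,510,265)}.items():
    im=cv2.imread(f"pics/{n}0.png");h=cv2.cvtColor(im,cv2.COLOR_BGR2HSV)
    m=cv2.inRange(h,(78,70,50),(100,255,255));z=np.zeros_like(m);z[y0:y1,x0:x1]=m[y0:y1,x0:x1]
    N,l,s,c=cv2.connectedComponentsWithStats(z)
    print(n,[(s[i],c[i]) for i in range(1,N) if s[i][4]>30])
    cv2.imwrite(f"pics/c_{n}.png",cv2.resize(im[y0-10:y1+(160 if n=='side' else 25),x0-60:x1+20],None,fx=4 if n=='top' else 2.6,fy=4 if n=='top' else 2.6))
for a,b in (((339,268),(481,231)),):print(tri(a,b))
for uv in((447,244),):print("base",plane("top",uv,.02))
print("baseside",plane("side",(331,419),.02))
print("vase",plane("top",(317,249),.12),"mirror",plane("top",(216,294),.01))
E
python3 -c "
import cv2;a=cv2.imread('pics/c_side.png');b=cv2.imread('pics/c_top.png');import numpy as np
h=max(a.shape[0],b.shape[0]);f=lambda i:cv2.copyMakeBorder(i,0,h-i.shape[0],0,0,0);c=np.hstack([f(a),f(b)]);print(c.shape);cv2.imwrite('pics/c.png',c[:600,:])"
```

```text
side []
top []
(array([ 0.5619, -0.2332,  0.2621]), np.float64(0.0017880388265212736))
base [ 0.5601 -0.2311  0.02  ]
baseside [ 0.5603 -0.2427  0.02  ]
vase [0.5368 0.0201 0.12  ] mirror [0.4511 0.2177 0.01  ]
(598, 878, 3)
```

View pics/c.png

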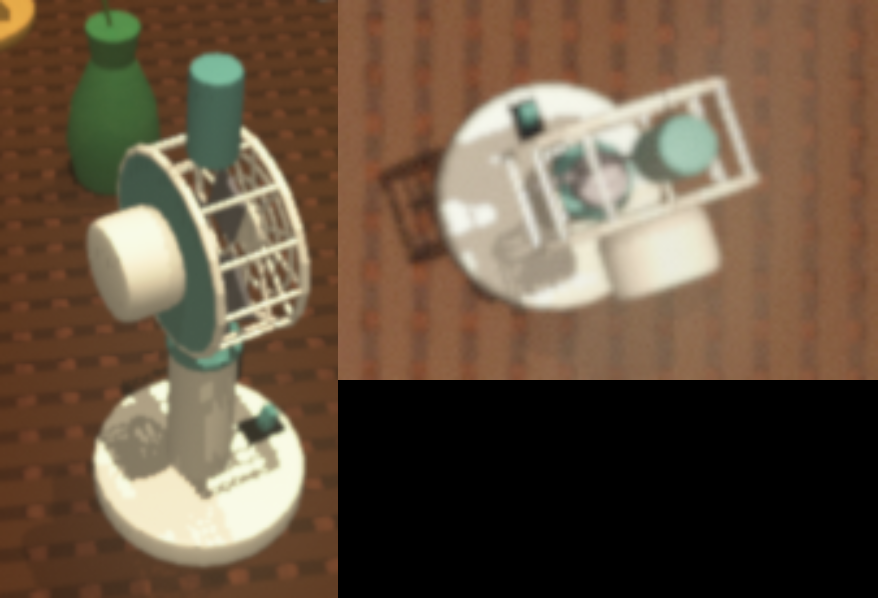

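The crops show the whole knob standing clear of the guard. Its top centre is at side (338.5,267) and top (482.5,231.5). The fan faces about +15° in yaw and nothing is near the knob. I'll raise the arm first, then swing over.

Call:
send_rows(moves=[[[0, 0, -35], [0, 0, 0], 85], [[0, 0, -70], [0, 0, 0], 85], [[0, 0, -97], [0, 0, 0], 85], [[-25, -22, -97], [0, 0, 0.04], 85], [[-50, -44, -97], [0, 0, 0.08], 85], [[-75, -65, -97], [0, 0, 0.12], 85], [[-100, -87, -97], [0, 0, 0.16], 85], [[-126, -110, -97], [0, 0, 0.2], 85], [[-151, -131, -97], [0, 0, 0.24], 85], [[-176, -153, -97], [0, 0, 0.28], 85], [[-201, -175, -97], [0, 0, 0.32], 85], [[-226, -197, -97], [0, 0, 0.36], 85]])

```text
clock: 1.1
eef_pos: [0.3156, 0.2063, 0.4002]
tool_rot: [0.347, 0.938, -0.001, -0.0]
ft_force: [1.1, 0.4, -0.1]
grip_width: 0.0848
```

```bash
cat > d.py <<'E'
from h import *
import sys
o=readout.get_obs();R=Ro.from_quat(o["tool_rot"])
T=np.array(eval(sys.argv[1]));print("q",np.array(o["joint_pos"]),"pos",np.array(o["eef_pos"]),"F",np.array(o["ft_force"]),"t",o["clock"],"w",o["grip_width"]);print("move mm",R.inv().apply(T-o["eef_pos"])*1000)
z=R.as_matrix()[:,2];print("tilt fix rotvec",R.inv().apply(np.cross(z,[0,0,-1])))
E
python3 d.py "[.5615,-.234,.40]"; python3 -c "
from h import *
print(tri((338.5,267),(482.5,231.5)))"
```

```text
q [ 0.5796 -0.0278 -0.0516  1.549  -0.0011  1.288 ] pos [0.3156 0.2063 0.4002] F [ 1.0555  0.3975 -0.1291] t 1.1 w 0.08475742991755826
move mm [-473.188  -174.4115    0.8509]
tilt fix rotvec [-0.0022  0.0005 -0.    ]
(array([ 0.5609, -0.2349,  0.2647]), np.float64(0.0018228881783900997))
```

Call:
send_rows(moves=[[[-36, -13, 0], [0, 0, 0.04], 85], [[-72, -26, 0], [0, 0, 0.08], 85], [[-108, -39, 0], [0, 0, 0.12], 85], [[-144, -52, 0], [0, 0, 0.16], 85], [[-180, -65, 0], [0, 0, 0.2], 85], [[-216, -79, 0], [0, 0, 0.24], 85], [[-252, -92, 0], [0, 0, 0.28], 85], [[-288, -105, 0], [0, 0, 0.32], 85], [[-320, -118, 0], [0, 0, 0.36], 85], [[-352, -130, 0], [0, 0, 0.4], 85], [[-380, -140, 0], [0, 0, 0.4], 85], [[-400, -148, 0], [0, 0, 0.4], 85]])

```text
clock: 2.1
eef_pos: [0.5239, -0.1689, 0.3996]
tool_rot: [0.527, 0.85, -0.001, -0.0]
ft_force: [-0.2, 0.5, -0.7]
grip_width: 0.0848
```

```bash
python3 d.py "[.561,-.2345,.40]"
```

```text
q [-0.3107  0.3309  0.3735  1.615  -0.0026  0.7998] pos [ 0.5239 -0.1689  0.3996] F [-0.2028  0.4677 -0.738 ] t 2.1 w 0.08479771683074189
move mm [-75.2948   4.0805  -0.3814]
tilt fix rotvec [-0.003   0.0007 -0.    ]
```

Call:
send_rows(moves=[[[-25, 1, 0], [0, 0, 0], 85], [[-50, 3, 0], [0, 0, 0], 85], [[-68, 4, 0], [0, 0, 0], 85], [[-75, 4, 0], [0, 0, 0], 85], [[-75, 4, 15], [0, 0, 0], 85], [[-75, 4, 35], [0, 0, 0], 85], [[-75, 4, 35], [0, 0, 0], 85]])

```text
clock: 2.68
eef_pos: [0.5593, -0.2335, 0.3601]
tool_rot: [0.527, 0.85, -0.002, -0.005]
ft_force: [-0.1, -0.6, -1.4]
grip_width: 0.0847
```

```bash
python3 d.py "[.561,-.2345,.30]"; python3 -c "
from h import *
a=camera('side')[...,::-1];b=camera('top')[...,::-1]
cv2.imwrite('pics/a.png',np.hstack([cv2.resize(a[150:330,250:430],None,fx=2.2,fy=2.2),cv2.resize(b[150:330,400:580],None,fx=2.2,fy=2.2)]))
"
```

```text
q [-0.3946  0.4577  0.4607  1.5836 -0.0025  0.7158] pos [ 0.5593 -0.2335  0.3601] F [-0.0601 -0.5584 -1.4042] t 2.6833 w 0.08474024215932548
move mm [-1.9928  1.6084 60.0929]
tilt fix rotvec [-0.0084 -0.0058  0.    ]
```

View pics/a.png

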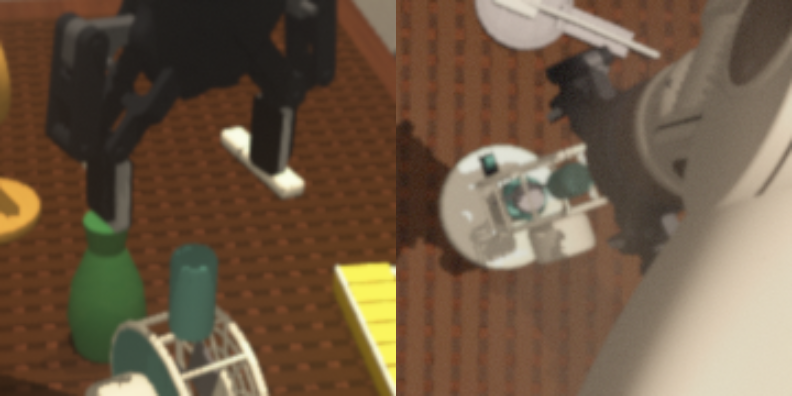

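The gripper is centred over the knob: fingertip midpoint at (190,199) and knob top at (194,252) in the crop, and the vase is well clear. I lower it and narrow the jaws partway to check the centring.

Call:
send_rows(moves=[[[-2, 1.5, 15], [-0.008, -0.006, 0], 85], [[-2, 1.5, 30], [-0.008, -0.006, 0], 70], [[-2, 1.5, 45], [-0.008, -0.006, 0], 55], [[-2, 1.5, 55], [-0.008, -0.006, 0], 45], [[-2, 1.5, 58], [-0.008, -0.006, 0], 38], [[-2, 1.5, 58], [-0.008, -0.006, 0], 38], [[-2, 1.5, 58], [-0.008, -0.006, 0], 38]])

```text
clock: 3.37
eef_pos: [0.5624, -0.2348, 0.3071]
tool_rot: [0.527, 0.85, 0.0, 0.003]
ft_force: [-1.1, -0.1, 0.3]
grip_width: 0.0381
```

```bash
python3 d.py "[.561,-.2345,.302]"; python3 -c "
from h import *
a=camera('side')[...,::-1]
cv2.imwrite('pics/b.png',cv2.resize(a[200:350,270:410],None,fx=4,fy=4,interpolation=cv2.INTER_CUBIC))
"
```

```text
q [-0.3953  0.4579  0.3254  1.4314 -0.0005  0.7144] pos [ 0.5624 -0.2348  0.3071] F [-1.1049 -0.071   0.2664] t 3.3667 w 0.038063899422049956
move mm [ 0.8607 -1.1225  5.1187]
tilt fix rotvec [ 0.0041  0.0055 -0.    ]
```

View pics/b.png

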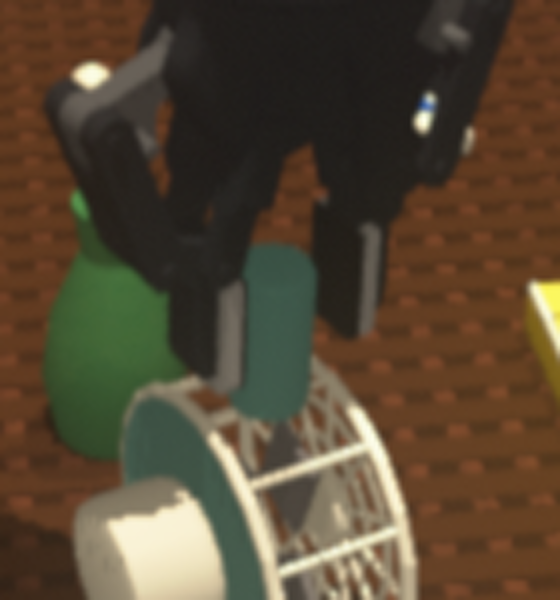

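The jaws straddle the knob (crop x 245–362, knob at about 277). They sit about 1–2 mm too far along tool +y, which agrees with the computed −1.1 mm. I correct that, lower 5 mm and close gently.

Call:
send_rows(moves=[[[1, -1.5, 5], [0.004, 0.005, 0], 36], [[1, -1.5, 5], [0.004, 0.005, 0], 32], [[1, -1.5, 5], [0.004, 0.005, 0], 28], [[1, -1.5, 5], [0.004, 0.005, 0], 25.5], [[1, -1.5, 5], [0.004, 0.005, 0], 24], [[1, -1.5, 5], [0.004, 0.005, 0], 22], [[1, -1.5, 5], [0.004, 0.005, 0], 18], [[1, -1.5, 5], [0.004, 0.005, 0], 15], [[1, -1.5, 5], [0.004, 0.005, 0], 15], [[1, -1.5, 5], [0.004, 0.005, 0], 15]])

```text
clock: 4.25
eef_pos: [0.5608, -0.2347, 0.3027]
tool_rot: [0.527, 0.85, 0.0, 0.001]
ft_force: [-0.5, -1.0, 2.1]
grip_width: 0.0227
```

```bash
python3 d.py "[.561,-.2345,.302]"
```

```text
q [-0.3962  0.4596  0.3166  1.4261 -0.0002  0.7135] pos [ 0.5608 -0.2347  0.3027] F [-0.4785 -0.9872  2.0609] t 4.25 w 0.02267021530507606
move mm [0.0922 0.2478 0.6799]
tilt fix rotvec [0.001  0.0015 0.    ]
```

Gripped with small side forces. Now a straight, slow lift.

Call:
send_rows(moves=[[[0, 0, -4], [0, 0, 0], 10], [[0, 0, -8], [0, 0, 0], 10], [[0, 0, -12], [0, 0, 0], 10], [[0, 0, -16], [0, 0, 0], 10], [[0, 0, -20], [0, 0, 0], 10], [[0, 0, -24], [0, 0, 0], 10], [[0, 0, -28], [0, 0, 0], 10], [[0, 0, -32], [0, 0, 0], 10], [[0, 0, -36], [0, 0, 0], 10], [[0, 0, -40], [0, 0, 0], 10], [[0, 0, -40], [0, 0, 0], 10]])

```text
clock: 5.17
eef_pos: [0.5607, -0.2346, 0.344]
tool_rot: [0.527, 0.85, 0.0, 0.001]
ft_force: [1.9, -0.2, -4.5]
grip_width: 0.0225
```

```bash
python3 d.py "[.561,-.2345,.362]"
```

```text
q [-0.3962  0.4521  0.4108  1.5267 -0.0003  0.7135] pos [ 0.5607 -0.2346  0.344 ] F [ 1.89   -0.1979 -4.5201] t 5.1667 w 0.02254394868809406
move mm [ -0.0476   0.3491 -17.9896]
tilt fix rotvec [0.0016 0.0024 0.    ]
```

Call:
send_rows(moves=[[[0, 0, -4], [0, 0, 0], 10], [[0, 0, -8], [0, 0, 0], 10], [[0, 0, -12], [0, 0, 0], 10], [[0, 0, -15], [0, 0, 0], 10], [[0, 0, -17], [0, 0, 0], 10], [[0, 0, -18], [0, 0, 0], 10], [[0, 0, -18], [0, 0, 0], 10], [[0, 0, -18], [0, 0, 0], 10]])

```text
clock: 5.83
eef_pos: [0.5606, -0.2346, 0.3629]
tool_rot: [0.527, 0.85, 0.0, 0.002]
ft_force: [3.4, -0.8, -4.4]
grip_width: 0.0225
```

```bash
python3 d.py "[.561,-.2345,.368]"; python3 -c "
from h import *
a=camera('side')[...,::-1]
cv2.imwrite('pics/e.png',cv2.resize(a[210:450,270:410],None,fx=2.5,fy=2.5,interpolation=cv2.INTER_CUBIC))
"
```

```text
q [-0.3962  0.4511  0.4576  1.5732 -0.0004  0.7136] pos [ 0.5606 -0.2346  0.3629] F [ 3.3888 -0.7548 -4.39  ] t 5.8333 w 0.02247411111303116
move mm [-0.0523  0.3997 -5.1093]
tilt fix rotvec [0.0024 0.0033 0.    ]
```

View pics/e.png

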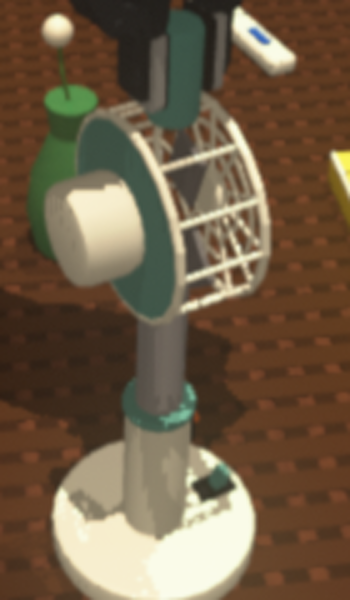

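The neck is drawn well out and the knob is still held. The window faces away from the camera, with perhaps a hint of orange at the collar's right edge, about (198,418). I go on in 1 mm steps until the stop shows in the force.

Call:
send_rows(moves=[[[0, 0, -1], [0, 0, 0], 10], [[0, 0, -2], [0, 0, 0], 10], [[0, 0, -3], [0, 0, 0], 10], [[0, 0, -3], [0, 0, 0], 10], [[0, 0, -3], [0, 0, 0], 10]])

```text
clock: 6.3
eef_pos: [0.5607, -0.2346, 0.3653]
tool_rot: [0.527, 0.85, 0.0, 0.002]
ft_force: [3.9, -1.8, -10.0]
grip_width: 0.0229
```

Call:
send_rows(moves=[[[0, 0, -1], [0, 0, 0], 10], [[0, 0, -2], [0, 0, 0], 10], [[0, 0, -2], [0, 0, 0], 10], [[0, 0, -2], [0, 0, 0], 10]])

```text
clock: 6.63
eef_pos: [0.5608, -0.2347, 0.3654]
tool_rot: [0.527, 0.85, -0.0, 0.0]
ft_force: [5.6, -2.4, -15.0]
grip_width: 0.0227
```

The pose has stopped at z 0.3654 while the pull rises to 15 N, so this is the firm stop. The lift was about 63 mm from a start extension of about 7 mm. I unload, open gently and withdraw upward.

Call:
send_rows(moves=[[[0, 0, 0], [0, 0, 0], 15], [[0, 0, 0.5], [0, 0, 0], 20], [[0, 0, 0.5], [0, 0, 0], 24], [[0, 0, 0.5], [0, 0, 0], 28], [[0, 0, 0.5], [0, 0, 0], 36], [[0, 0, 0.5], [0, 0, 0], 46], [[0, 0, 0], [0, 0, 0], 56], [[0, 0, 0], [0, 0, 0], 60], [[0, 0, 0], [0, 0, 0], 60]])

```text
clock: 7.38
eef_pos: [0.5607, -0.2347, 0.3658]
tool_rot: [0.527, 0.85, 0.0, 0.001]
ft_force: [0.5, -0.0, -0.2]
grip_width: 0.0602
```

```bash
python3 d.py "[.561,-.2345,.45]"
```

```text
q [-0.3963  0.4537  0.4689  1.5848 -0.0002  0.7135] pos [ 0.5607 -0.2347  0.3658] F [ 0.514  -0.0098 -0.2471] t 7.3833 w 0.06018676237810661
move mm [ -0.0762   0.3833 -84.2334]
tilt fix rotvec [0.0007 0.001  0.    ]
```

Call:
send_rows(moves=[[[0, 0, -10], [0, 0, 0], 60], [[0, 0, -22], [0, 0, 0], 60], [[0, 0, -34], [0, 0, 0], 60], [[0, 0, -46], [0, 0, 0], 60], [[0, 0, -56], [0, 0, 0], 60], [[0, 0, -62], [0, 0, 0], 60], [[0, 0, -62], [0, 0, 0], 60]])

```text
clock: 7.97
eef_pos: [0.5609, -0.2348, 0.4293]
tool_rot: [0.527, 0.85, 0.0, 0.002]
ft_force: [-0.0, -0.6, -0.5]
grip_width: 0.0602
```

Call:
send_rows(moves=[[[20, -17, 0], [0, 0, 0], 60], [[40, -34, 0], [0, 0, 0], 60], [[60, -51, 0], [0, 0, 0], 60], [[80, -68, 0], [0, 0, 0], 60], [[100, -85, 0], [0, 0, 0], 60], [[115, -98, 0], [0, 0, 0], 60], [[115, -98, 0], [0, 0, 0], 60]])

```text
clock: 8.55
eef_pos: [0.4187, -0.1739, 0.4291]
tool_rot: [0.527, 0.85, 0.0, 0.001]
ft_force: [0.2, 0.5, -0.0]
grip_width: 0.0602
```

```bash
python3 d.py "[.561,-.2345,.45]"; python3 -c "
from h import *
a=camera('side')[...,::-1];b=camera('top')[...,::-1]
cv2.imwrite('pics/f_full.png',a);cv2.imwrite('pics/ftop_full.png',b)
f=lambda i,s:cv2.resize(i,None,fx=s,fy=s,interpolation=cv2.INTER_CUBIC)
A=f(a[180:440,190:420],2);B=f(b[180:310,390:550],2)
B=cv2.copyMakeBorder(B,0,A.shape[0]-B.shape[0],0,0,0);cv2.imwrite('pics/f.png',np.hstack([A,B]))
"
```

```text
q [-0.3936  0.1265  0.1863  1.6279 -0.0002  0.7162] pos [ 0.4187 -0.1739  0.4291] F [ 0.2382  0.4805 -0.0349] t 8.55 w 0.06017050799423773
move mm [-117.6183  100.57    -20.4363]
tilt fix rotvec [0.0017 0.0022 0.    ]
```

View pics/f.png

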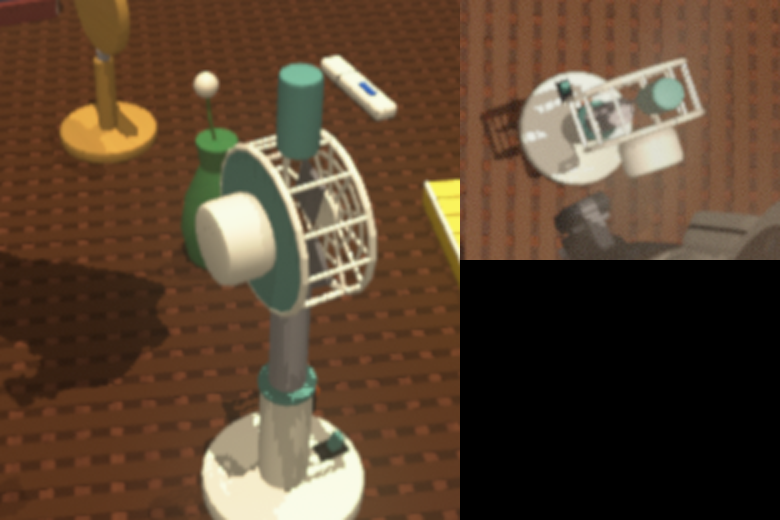

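The fan stands alone with its neck out. The knob top is at side (340.5,218.5) and top (494,227.5), and the gripper is clear. Last, I check the height, look for orange at the window and compare the bystanders.

```bash
python3 -c "
from h import *
print('knob top',tri((340.5,218.5),(494,227.5)))
for n,o,p,c in(('side','side0','f_full',(340,376)),):
    A=cv2.imread(f'pics/{o}.png');B=cv2.imread(f'pics/{p}.png')
    for nm,(y0,y1,x0,x1) in {'vase':(212,290,275,302),'mirror':(140,262,215,272)}.items():
        print(nm,'shift',cv2.phaseCorrelate(A[y0:y1,x0:x1,1].astype(float),B[y0:y1,x0:x1,1].astype(float)))
    h=cv2.cvtColor(B,cv2.COLOR_BGR2HSV)[360:400,335:355];m=cv2.inRange(h,(3,170,120),(18,255,255));print('orange px',np.argwhere(m)[:,::-1]+[335,360])
cv2.imwrite('pics/g.png',cv2.resize(B[355:400,315:370],None,fx=10,fy=10,interpolation=cv2.INTER_CUBIC))
"
```

```text
knob top (array([ 0.5605, -0.2348,  0.3263]), np.float64(0.0019385082971664057))
vase shift ((0.6033174674173978, 0.21419899889329486), 0.8113892898005476)
mirror shift ((0.020626601413901824, 0.48274323425000887), 0.9229667037283122)
orange px [[349 374]
 [349 375]]
```

View pics/g.png

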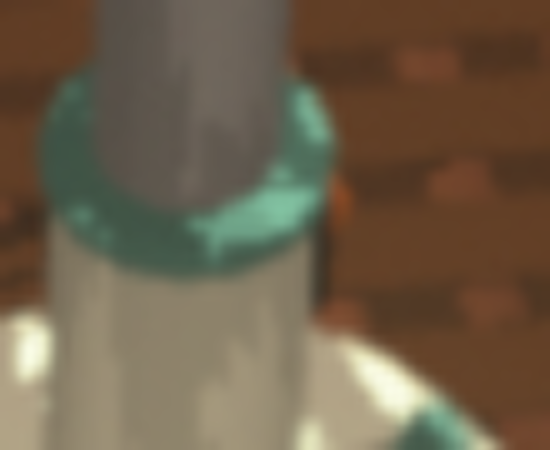

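The crop shows an orange sliver sticking out past the collar's right edge at image (349,374.5), with the black window below it. The button is out.

```bash
python3 -c "
from h import *
order.job_done()"
```

```text
the job is handed in; nothing more can be done
```

The fan is up on its lock and the job is handed in, at about 8.7 s on the robot's clock. I gripped the knob, drew the neck straight up about 63 mm to its firm stop, let go and backed the gripper clear.

- **Height:** after release, the knob top measured 0.326 m above the table. That puts the neck extension at about 0.068 m, past the 0.064 m where the lock clicks.
- **Lock button:** it is mostly hidden from both cameras. A small orange sliver shows just past the sleeve's collar, at the window, which matches the button being out.
- **Forces:** at the stop the pull reached about 15 N. After letting go, the force on the tool read nearly zero.
- **Mirror and vase:** the side pictures from before and after differ by only 0.5 to 0.6 pixels around them. The arm did not come near either, so I take this as measuring noise.

None of these checks failed or disagreed.

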